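# Hitch the parts trolley to a twist-in anchor eye

## Task

Take the loose anchor eye out of its storage block, drop its T-foot into the slot of the steel block at the end of the trolley track and twist it a quarter turn so that it is locked. Then push the trolley along its track until the sprung gate of its snap hook is forced open by the eye and springs fully shut behind it, so that the upright bar of the eye is caught in the hook. Leave the anchor upright and locked in the slot.

Things in the scene. Friction and masses are not known exactly. Their poses are not given: they have to be found in the camera images.
- fixture: Aluminium base plate 284 x 104 x 8 mm fixed on the worktop (place and yaw vary), with a trolley track (guide bars 18 mm high) and a dark steel slotted block at its +x end. Origin at the centre of its underside; +x is the way the trolley is pushed; z up. Block 76 (x) x 80 (y) mm, centre 100 mm along +x, top 32 mm high.
- slot (a point): Centre of the slot in the block, at its top face; axes as the fixture's. Slot 21 mm wide (x), 50 mm long (y), so it runs across the push direction. Under its 8.5 mm thick lips is a chamber 50 x 50 mm, floor 8 mm above the worktop.
- anchor: Loose steel anchor eye, about 0.3 kg, 113 mm tall. Origin: centre of its foot's underside; z up the stem. Foot 44 (x) x 15 (y) x 10 mm; neck 14 mm round; flange 44 mm round, underside at z = 20. Seated, the flange rests on the block and the origin is 12 mm above the worktop. It drops in with its x along the slot; turned 90 degrees either way it is locked, an upright bar facing the hook.
- eye (a point): Middle of the anchor's rigid loop, on its axis 52 mm above its origin; axes as the anchor's. The loop stands in the x-z plane, of 8 mm round bar, 64 mm wide; its two upright bars are at x = +28 and -28 mm, from 18 mm below to 20 mm above this point.
- tab (a point): Middle of the flat grip tab on top of the anchor, on its axis 96 mm above its origin; axes as the anchor's. Tab 30 (x) x 10 (y) mm, from 79 to 113 mm above the origin; grip it from above across its 10 mm.
- holder: Grey plastic storage block 90 (x) x 60 x 30 mm, fixed on the worktop (place and yaw vary); origin: centre of its underside. The anchor stands in its hole (50 x 21 mm, through), on its flange, its x along the block's and its origin 10 mm above the worktop. Lift it straight up, more than 20 mm to be clear.
- trolley (a joint): Travel of the trolley, m: 0 back, 0.085 at the end stop towards the slotted block (+x). Starts at 0 to 0.015; stays where left (friction 2 N). To snap over a locked anchor it must go nearly to the end stop, with up to about 12 N. Grey deck 95 x 80 mm carrying a fixed casting, up to 80 mm high.
- push_plate (a point): Centre of the rear face of the trolley's upright aluminium push plate (90 mm wide, from 26 to 82 mm above the worktop); push it along +x. Moves with the trolley; axes as the fixture's.
- hook_mouth (a point): Middle of the mouth of the snap hook at the trolley's front, on the line of the closed gate, 64 mm above the worktop; axes as the fixture's. The hook lies level, of 10 mm steel bar, 54 mm across; the mouth opens to +x, about 20 mm wide (y), the hook 37 mm deep inside (-x). Moves with the trolley.
- gate (a joint): Angle of the hook's sprung gate, a dark steel finger 25 mm long across the mouth, hinged on an upright pin at its -y end, rad: 0 shut, grows as it is pressed into the hook (-x), at most 1.4. A spring shuts it; it takes about 2 N to start to open and 6 N fully.

How it is judged:
By the outcome, as a careful person would: the job done as asked, in the order asked, and still so for the second after the job is handed in, with the robot touching nothing.
It also fails if it takes over 51 s, if anything falls off the work surface, if the arm or the gripper's body presses on something with over 40 N, if the wrist force passes 120 N, or if a joint passes its speed limit or range.

## Robot

A 7-joint arm with a two-finger parallel gripper is mounted at the origin on a cart in front of the work surface, level with it; the furniture and walls round the work are solid. World frame = base frame: x ahead of the robot, y to its left, z up, the work surface at z = 0. Lengths are in m, angles in rad, forces in N, time in s.
With the tool pointing down it reaches from about 0.425 to 0.925 m from the base axis. Payload 6.8 kg.
Tool frame: the origin (TCP) lies midway between the tips of the shut fingers; the grasp point (between the pads) lies 19 mm behind it; z points along the fingers, y is the direction in which the jaws open and shut (so a half turn about z gives the same grasp; the last joint's range is limited). The gripper opens to 85 mm and grips with 20 to 120 N. Pads are 22 mm wide; open, the fingers measure 114 mm over their backs; the gripper's body (76 mm by 85 mm) begins 54 mm behind the grasp point. The pads swing forward as they close: fully open they stand 13 mm farther back than shut.
Start: joints at [1.171, 0.477, 0.022, 1.555, -0.011, 1.109, -0.083], TCP at [0.194, -0.646, 0.231] pointing down, gripper open.
Joint ranges: [-2.96, 2.96], [-0.34, 2.1], [-1.41, 1.46], [0.24, 2.44], [-1.37, 4.51], [0.17, 1.92], [-2.96, 2.96]. Speed limits (rad/s): [2.39, 2.39, 3.14, 3.14, 3.14, 3.14, 3.14].

## Interface

Orientations are given as a unit quaternion [w, x, y, z].
In Python, from station import bot, vision gives the robot as it stands.
- The arm moves only by the tool move_arm, never from a script. Its argument "increments" is text: rows parted by semicolons, each of 7 numbers parted by spaces: the opening, from 0 (shut) to 1 (fully open), then the shift along the world's x, y, z in mm, then the turn, a rotation vector about the world's x, y, z in rad. In form: grip x y z rx ry rz; .... A call has exactly 8 rows; each row shifts and turns the commanded pose from where the row before left it; what a row does not reach is not made up. A row lasts 1/8 s, in which the tool goes at most 62.5 mm and 10.7 degrees, less where a joint would pass 70% of its speed; a pose out of reach is approached as far as the arm can. A call with a gripper value outside its range is refused whole. The fingers move at their own pace and stop on an object; "newtons" is the grip in N (left out, the last holds). Time passes only in rows, so rows that do not move let the fingers close, or fill a call up. It gives the time, the measured TCP pose, the force and the opening at its end, in the units of the state.
- bot.get_obs(): the state, without advancing time (a new reading comes with each control period).
- vision.read_camera(name): name is "scene" or "top" or "wrist"; returns (picture, depth): 400x640x3 uint8, red, green, blue; 400x640 float32, m along the optical axis (not along the pixel's ray), 0 where there is no reading.
- vision.calibration(name): a dict with "fx", "fy", "cx", "cy" (pixels), "R" (3x3) and "t" (3): a world point X has camera coordinates R X + t; the wrist camera has in their place "hand_eye" (4x4, takes a point from camera to tool coordinates, whose origin is the TCP and whose axes are the flange's). Camera axes: x right, y down, z forward; pixel columns grow to the right and rows downward; lengths in m; the calibration is good to about 2 mm. A picture is of the moment at which its call begins: read the wrist's pose just before it. calibration takes no time and is no camera call.
- bot.hand_in(): hands the job in, once; it reports no verdict.
The state is a dict: "t": time; "q": joint angles; "joint_vel": joint speeds; "joint_torque": joint torques, N m; "eef_pos": TCP position; "tool_rot": TCP orientation; "contact_force": force on the tool from outside, world axes, zero at the start; "torque": the same for the moment, N m; "gripper_width": opening from 0.0 (shut) to 1.0 (fully open).
Only numpy, scipy, OpenCV 4.12 (cv2) and the standard library are available. Lean on these libraries where they do the work, as an engineer would, in place of code of your own. Each camera call takes 0.05 s, during which the arm holds its last target.

## Working session

There is one attempt and no reset: what is moved stays moved. The work goes in short steps, Python scripts to look and compute and a tool call to move; the robot and the scene stay as the last step left them, time stands still between calls to the robot, and variables do not carry over. Pictures are saved under pics/ and viewed, and the job is handed in when it is done.

Besides the shell and the picture viewer there is one more tool, called after ">>>" in YAML: its name, and indented under it one key for each argument. move_arm: Moves the arm, as the interface text tells. Its arguments: {"type":"object","properties":{"increments":{"type":"string"},"newtons":{"type":"number"}},"required":["increments"]}

```bash
ls; mkdir -p pics; python3 - <<'E'
from station import bot, vision
import cv2, numpy as np
o=bot.get_obs(); print(o)
for n in ("scene","top"):
    p,d=vision.read_camera(n); c=vision.calibration(n); print(n,c)
    cv2.imwrite(f"pics/{n}0.png",p[:,:,::-1]); np.savez(f"{n}0.npz",p=p,d=d)
E
```

```text
pics
{'t': 0.0, 'q': array([ 1.17091723,  0.47783496,  0.02235954,  1.55644989, -0.01152986,
        1.10925199, -0.08308986]), 'joint_vel': array([ 0.00061983,  0.00088535,  0.00033756, -0.0003653 , -0.00099154,
       -0.0004933 , -0.00010843]), 'joint_torque': array([ 1.50854544e-04, -5.96446288e+01,  1.60803694e+00, -2.81194443e+01,
        1.24262972e-02,  9.39245423e-03, -8.95283421e-06]), 'eef_pos': array([ 0.19398505, -0.6459211 ,  0.23030336]), 'tool_rot': array([-8.87842806e-04,  9.89376513e-01,  1.45372941e-01, -1.90227259e-04]), 'contact_force': array([-0.50175819, -0.96508652,  0.13706727]), 'torque': array([ 0.01698978, -0.04755981, -0.02347642]), 'gripper_width': 0.9992718790285298}
scene {'fx': 469.852493263422, 'fy': 469.852493263422, 'cx': 320.1906779254184, 'cy': 204.4327408016559, 'R': array([[-0.7806725 , -0.62474715, -0.01553873],
       [-0.45699522,  0.58765962, -0.6676912 ],
       [ 0.42626966, -0.51414703, -0.74427616]]), 't': array([0.55916802, 0.14378546, 1.02863604])}
top {'fx': 389.46326971042, 'fy': 389.46326971042, 'cx': 323.8084920706521, 'cy': 204.62637670252766, 'R': array([[ 2.29749208e-03, -9.99997270e-01, -4.26339536e-04],
       [-9.95011624e-01, -2.24351698e-03, -9.97338205e-02],
       [ 9.97325917e-02,  6.53350456e-04, -9.95014062e-01]]), 't': array([0.22552067, 0.5053572 , 0.91824807])}
```

View pics/scene0.png

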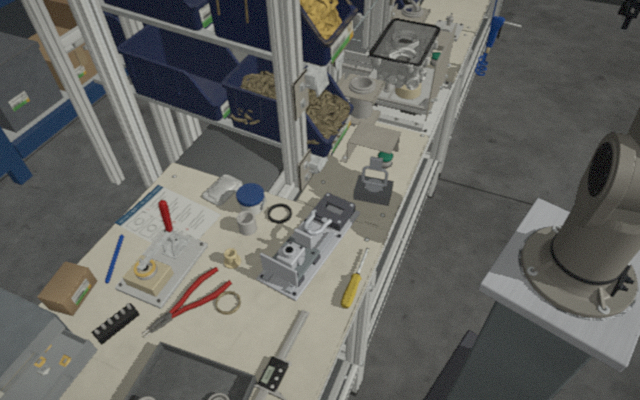

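View pics/top0.png

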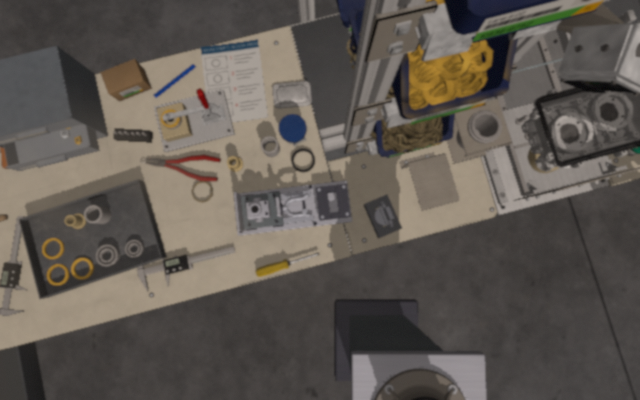

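```bash
cat > h.py <<'E'
import numpy as np, cv2
from station import bot, vision
def cloud(n,d):
    c=vision.calibration(n); v,u=np.mgrid[0:400,0:640]
    X=np.stack([(u-c['cx'])/c['fx']*d,(v-c['cy'])/c['fy']*d,d],-1)
    if n=='wrist': return X
    W=(X-c['t'])@c['R']; W[d==0]=np.nan; return W
E
python3 - <<'E'
from h import *
a=np.load('top0.npz'); W=cloud('top',a['d'])
p=a['p'][150:250,220:420,::-1]; cv2.imwrite('pics/topc.png',cv2.resize(p,(800,400),interpolation=cv2.INTER_CUBIC))
b=np.load('scene0.npz'); S=cloud('scene',b['d'])
p=b['p'][140:300,250:410,::-1]; cv2.imwrite('pics/scc.png',cv2.resize(p,(600,600),interpolation=cv2.INTER_CUBIC))
for (u,v) in [(293,207),(332,200),(382,215),(383,210),(420,180),(350,240),(360,190)]: print('top',u,v,W[v,u].round(4))
for (u,v) in [(380,163),(376,186),(333,210),(290,270),(378,200)]: print('sc',u,v,S[v,u].round(4))
E
```

```text
top 293 207 [0.5005 0.3026 0.0084]
top 332 200 [0.5182 0.2065 0.0076]
top 382 215 [0.4788 0.0885 0.0418]
top 383 210 [0.4863 0.0936 0.0922]
top 420 180 [0.5574 0.0049 0.0757]
top 350 240 [0.4199 0.1621 0.0022]
top 360 190 [ 0.5444  0.1363 -0.0007]
sc 380 163 [0.4664 0.0859 0.1166]
sc 376 186 [0.4706 0.0861 0.037 ]
sc 333 210 [0.5198 0.1955 0.0114]
sc 290 270 [0.4529 0.4241 0.0816]
sc 378 200 [0.4519 0.1015 0.0117]
```

View pics/topc.png

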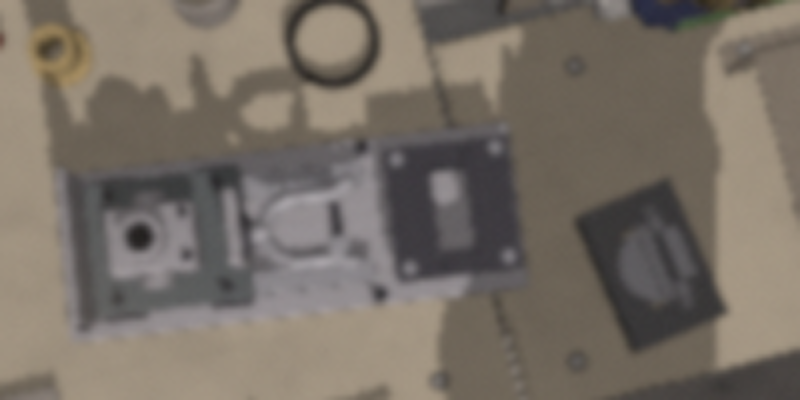

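View pics/scc.png

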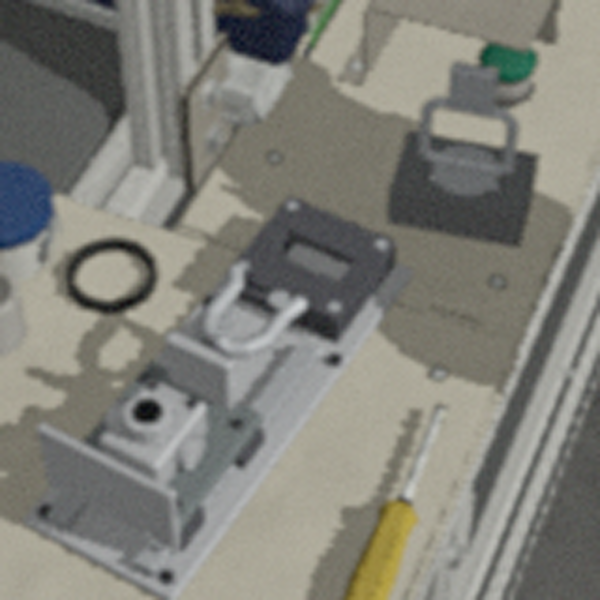

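```bash
cat >> h.py <<'E'
def ray(n,u,v,z):
    c=vision.calibration(n); r=c['R'].T@np.array([(u-c['cx'])/c['fx'],(v-c['cy'])/c['fy'],1]); o=-c['R'].T@c['t']
    return o+r*(z-o[2])/r[2]
E
python3 - <<'E'
from h import *
T=lambda x,y,z: ray('top',220+(x+.5)/4-.5,150+(y+.5)/4-.5,z)
S=lambda x,y,z: ray('scene',250+(x+.5)/3.75-.5,140+(y+.5)/3.75-.5,z)
def rep(n,P):
    P=np.array(P); print(n,'c',P.mean(0).round(4),'sides',[ (round(float(np.linalg.norm(P[(i+1)%4]-P[i])),4), round(float(np.degrees(np.arctan2(*(P[(i+1)%4]-P[i])[1::-1]))),1)) for i in range(4)])
rep('T screws',[T(*q,.032) for q in [(396,159),(495,146),(509,257),(410,268)]])
rep('S screws',[S(*q,.032) for q in [(385,244),(334,306),(0,0),(293,206)]])
rep('T slot',[T(*q,.032) for q in [(429,172),(458,168),(474,246),(441,250)]])
rep('S slot',[S(*q,.032) for q in [(287,250),(299,232),(352,262),(339,280)]])
rep('T holder',[T(*q,.030) for q in [(575,217),(667,180),(727,312),(635,352)]])
rep('S holder',[S(*q,.030) for q in [(407,138),(538,155),(520,244),(390,222)]])
# depth based
a=np.load('top0.npz'); W=cloud('top',a['d'])
b=np.load('scene0.npz'); V=cloud('scene',b['d'])
for n,C in(('top',W),('scene',V)):
  P=C.reshape(-1,3); P=P[~np.isnan(P[:,0])]
  for nm,c,r,zl in (('block',(.525,.195),.065,(.027,.037)),('holder',(.47,.09),.06,(.025,.036)),('tab',(.47,.09),.06,(.095,.118)),('pp',(.48,.4),.07,(.07,.088)),('plate',(.5,.28),.2,(.005,.011))):
    m=(np.hypot(P[:,0]-c[0],P[:,1]-c[1])<r)&(P[:,2]>zl[0])&(P[:,2]<zl[1])
    Q=P[m]
    if len(Q)>4: print(n,nm,len(Q),Q.mean(0).round(4),cv2.minAreaRect(Q[:,:2].astype(np.float32)*1000))
E
```

```text
T screws c [0.5119 0.2052 0.032 ] sides [(0.0603, -82.3), (0.0677, -173.0), (0.0598, 96.5), (0.0665, 7.5)]
S screws c [0.5889 0.1806 0.032 ] sides [(0.0613, 95.1), (0.378, -12.6), (0.2983, 174.0), (0.0675, -171.6)]
T slot c [0.5109 0.2064 0.032 ] sides [(0.0177, -82.0), (0.0482, -168.5), (0.02, 97.1), (0.0477, 8.8)]
S slot c [0.5097 0.2019 0.032 ] sides [(0.0173, -78.4), (0.0422, -179.5), (0.0172, 98.6), (0.0413, 0.3)]
T holder c [0.4776 0.0859 0.03  ] sides [(0.0602, -67.9), (0.0869, -156.4), (0.0604, 113.4), (0.0883, 23.5)]
S holder c [0.4717 0.0955 0.03  ] sides [(0.0883, -152.8), (0.082, 114.8), (0.0844, 24.8), (0.0783, -62.5)]
top block 850 [0.5125 0.2057 0.0326] ((512.4728393554688, 206.06491088867188), (80.1730728149414, 75.95237731933594), 7.135037899017334)
top holder 658 [0.4769 0.0879 0.0311] ((478.59039306640625, 85.314697265625), (89.65617370605469, 60.678707122802734), 23.058029174804688)
top tab 26 [0.4765 0.0893 0.1053] ((477.4145202636719, 88.45388793945312), (40.99081802368164, 4.447632789611816), 21.561704635620117)
top pp 275 [0.4876 0.3965 0.0787] ((491.029876708
[... 213 characters left out ...]
6332397461)
scene block 709 [0.5106 0.2048 0.033 ] ((512.0197143554688, 204.68759155273438), (81.51187133789062, 78.60420989990234), 6.934321403503418)
scene holder 510 [0.4749 0.0903 0.0314] ((477.92596435546875, 85.04353332519531), (90.33869171142578, 64.64041900634766), 23.90129280090332)
scene tab 94 [0.4763 0.0878 0.1065] ((476.54736328125, 87.54470825195312), (40.97514724731445, 8.44769287109375), 24.52552032470703)
scene pp 386 [0.4861 0.3993 0.0778] ((490.0650329589844, 380.51220703125), (89.90912628173828, 97.60151672363281), 7.732083797454834)
scene plate 1757 [0.4994 0.3153 0.0084] ((507.57611083984375, 286.4791564941406), (327.3406982421875, 387.2628479003906), 4.472605228424072)
```

```bash
python3 - <<'E'
from h import *
W=np.concatenate([cloud(n,np.load(n+'0.npz')['d']).reshape(-1,3) for n in('top','scene')])
W=W[~np.isnan(W[:,0])]
print('max z (cm); rows x .35-.95, cols y .5..-.8')
ys=np.arange(.55,-.85,-.05); print('      '+' '.join('%4d'%round(y*100) for y in ys))
for x in np.arange(.3,1.0,.05):
    r=[]
    for y in ys:
        m=(abs(W[:,0]-x)<.025)&(abs(W[:,1]-y)<.025)
        r.append('%4d'%round(W[m,2].max()*100) if m.any() else '   .')
    print('%.2f '%x,' '.join(r))
E
```

```text
max z (cm); rows x .35-.95, cols y .5..-.8
        55   50   45   40   35   30   25   20   15   10    5    0   -5  -10  -15  -20  -25  -30  -35  -40  -45  -50  -55  -60  -65  -70  -75  -80
0.30     1    1    1    0    0  -84  -84  -84  -84  -84  -84  -83  -84  -84  -84  -84  -83  -83  -84  -84  -84  -83  -84  -83  -84  -84  -83  -84
0.35     2    1    0    3    3    3    1    1  -84  -84  -83  -83  -84  -84  -83  -83  -84  -83  -84  -84  -83  -84  -83  -83  -83  -83  -83  -83
0.40     2    1    1    1    1    2    2    1    1    1    1    0  -84  -84  -84  -84  -84  -84  -84  -84  -83  -84  -84  -84  -83  -84  -84  -83
0.45     1    1    8    9    8    7    7    4    1   13    9    1    1    1    1    0  -83  -83  -84  -84  -84  -83  -84  -84  -83  -83  -83  -83
0.50     1    1    9    9    8    8    8    4    4   13    4    8    8    8    1    1   20    0    0  -84  -84  -84  -83  -83  -84  -84  -83  -84
0.55     2    2    8    4    4    2    7    4    4    3    8    8    8    8    1    2   20   20   20   20   20    1    0  -83  -83  -84  -84  -84
0.60     2    2    4    1    1    1
[... 432 characters left out ...]
2    2    1    0   44   43   43   41   39   38   48   22   22   17   17   17   17    .   13   15   12    4    6    6
0.80     2    2    1    1    2    2    2    0   44   31   20   20   20    .    .   21   22   22   22   22   16   17   13   15   13   12    2    2
0.85     2    1    1    1    1    1    1   21   43   20   20   20    .    .    .    .    0    0    1   21   -2   18   18   15   14   11   10    1
0.90     1    1    1    1    1    1    0   40   42   22   22   20  -45    .    .    .    0    0   24    3   12   17    .    .    .    9    7    .
0.95     .    0    1    1    1    1    0   41   39   -1   21    .    .    .    .    .    .    0    1    3   12   12   13    .    .    .    .    .
```

>>> move_arm:
  increments: "1 25 49 20 0 0 0; 1 25 49 20 0 0 0; 1 25 49 20 0 0 0; 1 25 49 20 0 0 0; 1 25 49 20 0 0 0; 1 30 50 0 0 0 0; 1 30 50 0 0 0 0; 1 30 50 0 0 0 0"

```text
t: 1.1
eef_pos: [0.4096, -0.2497, 0.3313]
tool_rot: [0.0, 0.989, 0.145, -0.0]
contact_force: [1.3, -0.1, -0.3]
gripper_width: 0.996
```

>>> move_arm:
  increments: "1 10 48 -10 0 0 0.017; 1 10 48 -10 0 0 0.017; 1 10 48 -10 0 0 0.017; 1 10 48 -10 0 0 0.017; 1 10 48 -10 0 0 0.017; 1 9 48 -10 0 0 0.016; 1 9 48 -10 0 0 0.016; 1 0 0 -10 0 0 0"

```text
t: 2.1
eef_pos: [0.477, 0.0888, 0.251]
tool_rot: [-0.001, 0.978, 0.206, 0.0]
contact_force: [0.1, -0.6, 0.2]
gripper_width: 0.997
```

```bash
python3 - <<'E'
from h import *
o=bot.get_obs(); print(o['eef_pos'],o['tool_rot'],o['q'].round(2),o['contact_force']); c=vision.calibration('wrist'); print(c)
p,d=vision.read_camera('wrist'); np.savez('w1.npz',p=p,d=d,pos=o['eef_pos'],q=o['tool_rot']); cv2.imwrite('pics/w1.png',p[:,:,::-1])
E
```

```text
[0.47703838 0.08876186 0.25097904] [-9.78698824e-04  9.78472758e-01  2.06373536e-01  2.60697698e-04] [ 0.21  0.19 -0.58  1.94  0.12  1.04 -1.58] [ 0.1103817  -0.64166021  0.20313079]
{'fx': 307.50472774779894, 'fy': 307.50472774779894, 'cx': 325.81121799607695, 'cy': 200.08512327754087, 'hand_eye': array([[ 5.92088063e-04, -9.50762083e-01, -3.09921137e-01,
         8.07499955e-02],
       [ 9.99999484e-01,  3.07266568e-04,  9.67828002e-04,
        -5.50548451e-05],
       [-8.24945763e-04, -3.09921550e-01,  9.50761775e-01,
        -1.41993353e-01],
       [ 0.00000000e+00,  0.00000000e+00,  0.00000000e+00,
         1.00000000e+00]])}
```

View pics/w1.png

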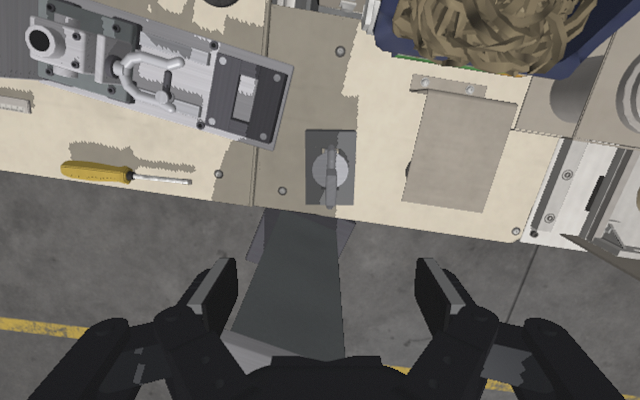

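```bash
cat >> h.py <<'E'
from scipy.spatial.transform import Rotation as R
def wcloud(d,pos,q):
    H=vision.calibration('wrist')['hand_eye']; X=cloud('wrist',d)
    T=X@H[:3,:3].T+H[:3,3]; W=T@R.from_quat(np.roll(q,-1)).as_matrix().T+pos; W[d==0]=np.nan; return W
def rects(W,items):
  P=W.reshape(-1,3); P=P[~np.isnan(P[:,0])]
  for nm,c,r,zl in items:
    m=(np.hypot(P[:,0]-c[0],P[:,1]-c[1])<r)&(P[:,2]>zl[0])&(P[:,2]<zl[1]); Q=P[m]
    if len(Q)>4: print(nm,len(Q),Q.mean(0).round(4),[np.round(v,1) for v in cv2.minAreaRect(Q[:,:2].astype(np.float32)*1000)])
E
python3 - <<'E'
from h import *
a=np.load('w1.npz'); W=wcloud(a['d'],a['pos'],a['q'])
rects(W,[('block',(.512,.2055),.06,(.027,.037)),('holder',(.478,.085),.06,(.025,.036)),('tab',(.478,.085),.03,(.100,.126)),('tabtop',(.478,.085),.03,(.118,.128)),('table',(.45,.15),.3,(-.006,.004)),('slotfloor',(.512,.2055),.02,(.004,.012))])
E
```

```text
block 4292 [0.5151 0.2062 0.0314] [array([513.6, 205.9]), array([80.1, 76.4]), np.float64(7.0)]
holder 3016 [0.4833 0.0871 0.0306] [array([479.7,  84.9]), array([90.3, 59.9]), np.float64(22.7)]
tab 388 [0.4819 0.0863 0.1206] [array([479.9,  85.4]), array([30.5,  9.9]), np.float64(20.9)]
tabtop 340 [0.4805 0.0856 0.1221] [array([479.8,  85.3]), array([30.2,  9.9]), np.float64(20.9)]
table 48424 [ 0.5018  0.1664 -0.0006] [array([470.9, 157.8]), array([467. , 576.2]), np.float64(49.3)]
slotfloor 551 [0.5117 0.2101 0.0075] [array([511.2, 210.8]), array([39.6, 20.7]), np.float64(8.0)]
```

>>> move_arm:
  increments: "1 3 -3.5 -30 0 0 -0.044; 1 0 0 -40 0 0 0; 1 0 0 -40 0 0 0; 1 0 0 -30 0 0 0; 1 0 0 -18 0 0 0; 1 0 0 0 0 0 0; 0 0 0 0 0 0 0; 0 0 0 0 0 0 0"
  newtons: 60

```text
t: 3.15
eef_pos: [0.4811, 0.0811, 0.0945]
tool_rot: [0.0, 0.983, 0.181, 0.001]
contact_force: [-0.2, 0.0, -0.4]
gripper_width: 0.608
```

>>> move_arm:
  increments: "0 0 0 0 0 0 0; 0 0 0 0 0 0 0; 0 0 0 0 0 0 0; 0 0 0 0 0 0 0; 0 0 0 5 0 0 0; 0 0 0 10 0 0 0; 0 0 0 15 0 0 0; 0 0 0 15 0 0 0"

```text
t: 4.15
eef_pos: [0.4807, 0.0805, 0.1397]
tool_rot: [0.0, 0.983, 0.181, 0.0]
contact_force: [-0.3, -1.2, -4.7]
gripper_width: 0.11
```

```bash
cat > snap.py <<'E'
import sys
from h import *
k=sys.argv[1]
o=bot.get_obs(); p,d=vision.read_camera('wrist'); np.savez(k+'.npz',p=p,d=d,pos=o['eef_pos'],q=o['tool_rot']); cv2.imwrite(f'pics/{k}.png',p[:,:,::-1])
q=o['tool_rot']; print('t',o['t'],o['eef_pos'].round(4),'yaw',np.degrees(2*np.arctan2(q[2],q[1])).round(2),'q',o['q'].round(2),'F',o['contact_force'].round(1),o['gripper_width'].round(3))
E
python3 snap.py w2; python3 - <<'E'
from h import *
a=np.load('w2.npz'); W=wcloud(a['d'],a['pos'],a['q'])
rects(W,[('block',(.512,.2055),.06,(.027,.037)),('holder',(.478,.085),.06,(.025,.036)),('slotfloor',(.512,.2055),.03,(.004,.012)),('tab',(.478,.085),.03,(.155,.178)),('bars',(.478,.085),.05,(.095,.14)),('flange',(.478,.085),.05,(.074,.09))])
E
```

```text
block 8921 [0.5158 0.2063 0.0313] [array([513.5, 206.1]), array([80.3, 77. ]), np.float64(7.2)]
holder 3660 [0.4946 0.0942 0.0294] [array([479.6,  85.3]), array([90.6, 60. ]), np.float64(23.2)]
slotfloor 1427 [0.5126 0.2138 0.0074] [array([512.2, 213.7]), array([49.9, 20.6]), np.float64(7.6)]
tab 3392 [0.487  0.0831 0.1679] [array([484.1,  84.6]), array([31.4, 30.9]), np.float64(76.0)]
bars 779 [0.5052 0.0904 0.1297] [array([503. ,  89.5]), array([18.5,  9.2]), np.float64(21.4)]
flange 1929 [0.483  0.0824 0.081 ] [array([481.6,  81.6]), array([43.5, 43.3]), np.float64(72.3)]Traceback (most recent call last):
  File "snap.py", line 5, in <module>
    q=o['tool_rot']; print('t',o['t'],o['eef_pos'].round(4),'yaw',np.degrees(2*np.arctan2(q[2],q[1])).round(2),'q',o['q'].round(2),'F',o['contact_force'].round(1),o['gripper_width'].round(3))
                                                                                                                                                                   ^^^^^^^^^^^^^^^^^^^^^^^^
AttributeError: 'float' object has no attribute 'round'
```

View pics/w2.png

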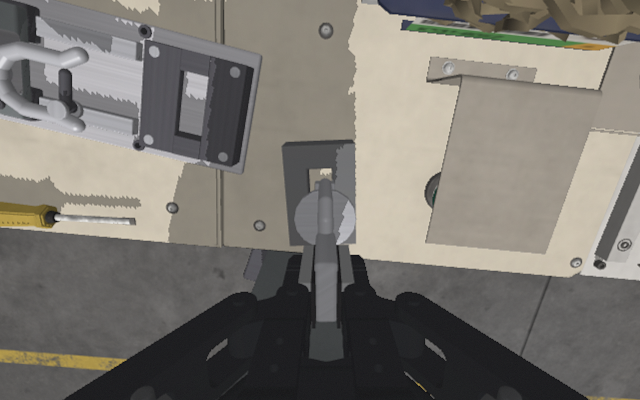

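>>> move_arm:
  increments: "0 6.3 25 0 0 0 -0.049; 0 6.3 25 0 0 0 -0.049; 0 6.3 25 0 0 0 -0.049; 0 6.3 25 0 0 0 -0.049; 0 6.5 24.7 0 0 0 -0.048; 0 0 0 0 0 0 0; 0 0 0 0 0 0 0; 0 0 0 0 0 0 0"

```text
t: 5.2
eef_pos: [0.5119, 0.2044, 0.1383]
tool_rot: [0.0, 0.998, 0.06, -0.0]
contact_force: [-0.4, 0.4, -3.9]
gripper_width: 0.108
```

```bash
sed -i "s/o\['gripper_width'\].round(3)/o['gripper_width']/" snap.py
python3 snap.py w3; python3 - <<'E'
from h import *
a=np.load('w3.npz'); W=wcloud(a['d'],a['pos'],a['q']); c=a['pos'][:2]
rects(W,[('block',(.5135,.206),.06,(.027,.037)),('slotfloor',(.512,.2055),.03,(.004,.012)),('bars',c,.05,(.095,.14)),('flange',c,.05,(.074,.09))])
E
```

```text
t 5.2 [0.5119 0.2044 0.1383] yaw 6.85 q [-0.1   0.43 -0.49  1.91  0.26  0.86 -2.18] F [-0.4  0.4 -3.9] 0.1079563676325686
block 4905 [0.5249 0.2078 0.0314] [array([513.6, 206.2]), array([80.7, 76.2]), np.float64(7.2)]
slotfloor 334 [0.5265 0.2081 0.0074] [array([523.1, 207.4]), array([20. , 22.2]), np.float64(6.7)]
bars 795 [0.5378 0.2082 0.1288] [array([535.5, 207.5]), array([19.5,  9.6]), np.float64(5.6)]
flange 1933 [0.5146 0.206  0.0795] [array([514.3, 204.5]), array([43.7, 46.8]), np.float64(56.5)]
```

View pics/w3.png

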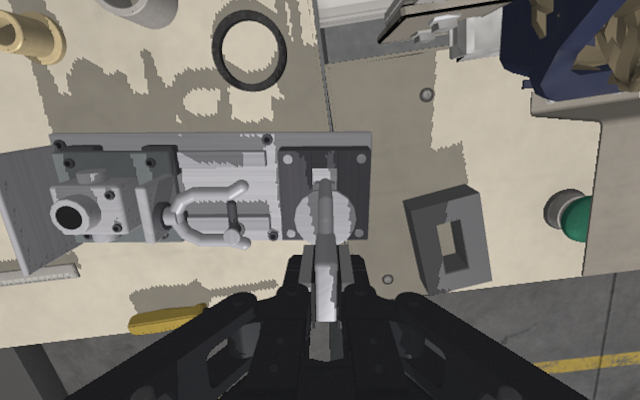

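>>> move_arm:
  increments: "0 0 1.5 0 0 0 0.006; 0 0 0 -5 0 0 0; 0 0 0 -5 0 0 0; 0 0 0 -5 0 0 0; 0 0 0 -5 0 0 0; 0 0 0 -5 0 0 0; 0 0 0 -5 0 0 0; 0 0 0 -5 0 0 0"

```text
t: 6.25
eef_pos: [0.5119, 0.2073, 0.103]
tool_rot: [-0.0, 0.998, 0.063, 0.0]
contact_force: [0.1, 0.8, -4.3]
gripper_width: 0.105
```

>>> move_arm:
  increments: "0 0 -0.7 0 0 0 0; 0 0 -0.7 -2 0 0 0; 0 0 0 -2 0 0 0; 0 0 0 -1 0 0 0; 0 0 0 -1 0 0 0; 0 0 0 -0.5 0 0 0; 0 0 0 0 0 0 0; 0 0 0 0 0 0 0"

```text
t: 7.25
eef_pos: [0.5119, 0.2058, 0.0968]
tool_rot: [-0.0, 0.998, 0.063, 0.0]
contact_force: [-1.3, -0.1, -4.1]
gripper_width: 0.108
```

>>> move_arm:
  increments: "0 0 0 -0.6 0 0 0; 0 0.3 -0.1 0 0 0 0.17; 0 0.3 -0.1 0 0 0 0.17; 0 0.3 -0.1 0 0 0 0.17; 0 0.3 -0.1 0 0 0 0.17; 0 0.2 -0.1 0 0 0 0.17; 0 0.2 -0.1 0 0 0 0.17; 0 0.2 -0.1 0 0 0 0.17"

```text
t: 8.25
eef_pos: [0.5138, 0.2049, 0.0962]
tool_rot: [0.0, 0.789, 0.614, 0.0]
contact_force: [0.2, 0.6, -4.4]
gripper_width: 0.109
```

>>> move_arm:
  increments: "0 0.2 -0.1 0 0 0 0.17; 0 0 0 0 0 0 0.17; 0 0 0 0 0 0 0.034; 0 0 0 0 0 0 0; 0 0 0 0 0 0 0; 0 0 0 0 0 0 0; 0 0 0 0 0 0 0; 0 0 0 0 0 0 0"

```text
t: 9.25
eef_pos: [0.5139, 0.205, 0.0962]
tool_rot: [0.0, 0.664, 0.748, 0.0]
contact_force: [1.3, -0.6, -4.7]
gripper_width: 0.103
```

```bash
python3 snap.py w4; python3 - <<'E'
from h import *
p,d=vision.read_camera('scene'); np.savez('scene1.npz',p=p,d=d)
cv2.imwrite('pics/sc1.png',cv2.resize(p[140:300,250:410,::-1],(600,600),interpolation=cv2.INTER_CUBIC))
E
```

```text
t 9.25 [0.5139 0.205  0.0962] yaw 96.86 q [ 0.15  0.59 -0.83  1.92  0.57  0.88 -0.86] F [ 1.3 -0.6 -4.7] 0.10345518337122028
```

View pics/w4.png

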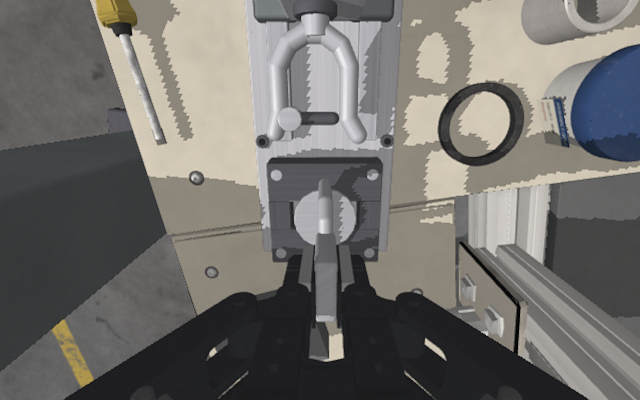

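View pics/sc1.png

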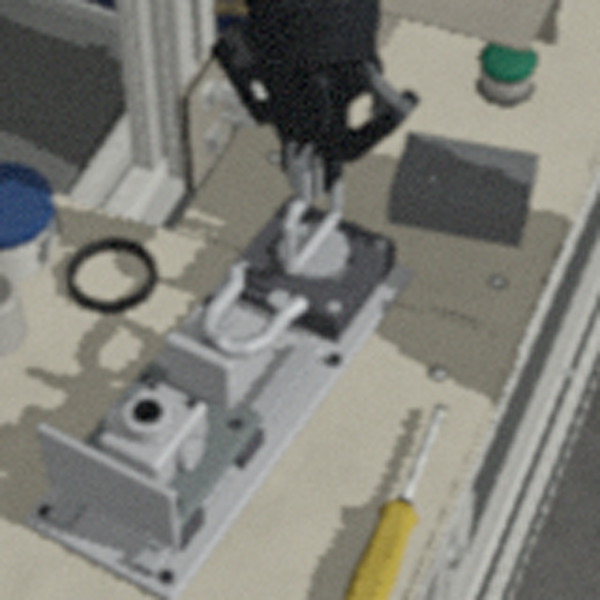

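```bash
python3 - <<'E'
from h import *
a=np.load('w4.npz'); W=wcloud(a['d'],a['pos'],a['q']); P=W.reshape(-1,3); P=P[~np.isnan(P[:,0])]
th=np.radians(7.2-90); ex=np.array([np.cos(th),np.sin(th)]); ey=np.array([-ex[1],ex[0]]); O=np.array([.5136,.2062])-.1*ex
F=np.c_[(P[:,:2]-O)@ex,(P[:,:2]-O)@ey,P[:,2]]*1000
b=np.load('scene1.npz'); Q=cloud('scene',b['d']).reshape(-1,3); Q=Q[~np.isnan(Q[:,0])]
G=np.c_[(Q[:,:2]-O)@ex,(Q[:,:2]-O)@ey,Q[:,2]]*1000
for n,f in(('w',F),('s',G)):
  for nm,xl,yl,zl in(('hook',(-40,60),(-45,45),(62,75)),('barnear',(60,80),(-30,30),(45,95)),('flange',(75,125),(-30,30),(36,46)),('pp',(-150,-90),(-60,60),(40,85)),('top',(-60,-10),(-60,60),(76,90)),('anc',(70,125),(-20,20),(76,93))):
    m=np.all([(f[:,i]>l[0])&(f[:,i]<l[1]) for i,l in enumerate((xl,yl,zl))],0)
    if m.sum()>5: q=f[m]; print(n,nm,m.sum(),'min',np.percentile(q,1,axis=0).round(1),'max',np.percentile(q,99,axis=0).round(1),'mean',q.mean(0).round(1))
print('tcp',((a['pos'][:2]-O)@ex*1e3).round(1),((a['pos'][:2]-O)@ey*1e3).round(1),'ex',ex,'ey',ey,'O',O)
E
```

```text
w hook 6906 min [-24.1 -28.6  63.3] max [41.8 21.  74.2] mean [ 8.1 -4.2 68. ]
w barnear 597 min [68.8 -3.1 47.4] max [79.5  4.7 94.9] mean [72.7  0.8 81.4]
w flange 1859 min [ 81.2 -20.1  36.2] max [118.7  20.8  39. ] mean [99.6  0.2 37.6]
w anc 299 min [70.1 -3.1 77.8] max [85.   4.7 93. ] mean [74.1  0.8 89. ]
s hook 341 min [-32.3 -32.1  62.9] max [40.8 18.5 74.8] mean [ 4.8 -7.9 69. ]
s barnear 50 min [68.4 -5.5 48.2] max [78.6 -0.  94.3] mean [72.  -2.5 73. ]
s flange 151 min [ 79.5 -23.1  36.4] max [122.4  16.9  45.8] mean [101.4  -6.1  39.9]
s pp 655 min [-124.5  -45.7   40.6] max [-90.6  41.4  84.4] mean [-115.2   -3.4   64.1]
s top 47 min [-32.4 -22.6  76.2] max [-19.7  17.   80.7] mean [-27.5  -3.7  77.7]
s anc 24 min [70.2 -5.2 76.9] max [90.2 -0.2 92.5] mean [74.6 -2.6 86.8]
tcp 101.2 0.2 ex [ 0.12533323 -0.9921147 ] ey [0.9921147  0.12533323] O [0.50106668 0.30541147]
```

>>> move_arm:
  increments: "0 0 0 -0.3 0 0 0; 0 0 0 -0.3 0 0 0; 0 0 0 -0.3 0 0 0; 0 0 0 0 0 0 0; 0 0 0 0 0 0 0; 0 0 0 0 0 0 0; 0 0 0 0 0 0 0; 0 0 0 0 0 0 0"

```text
t: 10.35
eef_pos: [0.5139, 0.205, 0.0953]
tool_rot: [0.0, 0.663, 0.748, -0.0]
contact_force: [0.5, -0.8, -2.7]
gripper_width: 0.107
```

```bash
python3 - <<'E'
from h import *
a=np.load('w4.npz'); W=wcloud(a['d'],a['pos'],a['q'])
O=np.array([.50106668,.30541147]);ex=np.array([.12533323,-.9921147]);ey=np.array([.9921147,.12533323])
for r in (60,90,105,112,118,124,132,138):
    print(r,[(u,)+tuple(np.round([(W[r,u,:2]-O)@ex*1e3,(W[r,u,:2]-O)@ey*1e3,W[r,u,2]*1e3]).astype(int)) for u in range(268,372,5) if W[r,u,2]>.045])
p=a['p'][20:150,250:390,::-1]; cv2.imwrite('pics/hk.png',cv2.resize(p,(560,520),interpolation=cv2.INTER_CUBIC))
E
```

```text
60 [(273, np.int64(2), np.int64(-25), np.int64(69)), (278, np.int64(2), np.int64(-22), np.int64(68)), (283, np.int64(2), np.int64(-20), np.int64(68)), (288, np.int64(2), np.int64(-17), np.int64(69)), (338, np.int64(2), np.int64(8), np.int64(67)), (343, np.int64(2), np.int64(11), np.int64(68)), (348, np.int64(2), np.int64(13), np.int64(69)), (353, np.int64(2), np.int64(16), np.int64(68))]
90 [(273, np.int64(16), np.int64(-26), np.int64(69)), (278, np.int64(16), np.int64(-23), np.int64(67)), (283, np.int64(16), np.int64(-21), np.int64(68)), (343, np.int64(17), np.int64(11), np.int64(68)), (348, np.int64(17), np.int64(13), np.int64(67)), (353, np.int64(17), np.int64(16), np.int64(68))]
105 [(273, np.int64(24), np.int64(-26), np.int64(67)), (278, np.int64(24), np.int64(-23), np.int64(69)), (283, np.int64(24), np.int64(-21), np.int64(67)), (288, np.int64(24), np.int64(-19), np.int64(64)), (343, np.int64(24), np.int64(11), np.int64(67)), (348, np.int64(24), np.int64(13), np.int64(69)), (353, np.int64(24), np.int64(16), np.int64(68))]
112 [(273, np.int64(27), np.int64(-26), np.int64(67)), (
[... 2471 characters left out ...]
358, np.int64(34), np.int64(19), np.int64(69))]
132 [(268, np.int64(38), np.int64(-30), np.int64(67)), (273, np.int64(38), np.int64(-27), np.int64(68)), (278, np.int64(38), np.int64(-24), np.int64(67)), (283, np.int64(38), np.int64(-22), np.int64(65)), (348, np.int64(38), np.int64(14), np.int64(66)), (353, np.int64(38), np.int64(16), np.int64(68)), (358, np.int64(38), np.int64(19), np.int64(67)), (363, np.int64(38), np.int64(22), np.int64(67))]
138 [(273, np.int64(41), np.int64(-27), np.int64(67)), (278, np.int64(41), np.int64(-25), np.int64(68)), (353, np.int64(41), np.int64(17), np.int64(67)), (358, np.int64(41), np.int64(19), np.int64(68)), (363, np.int64(41), np.int64(22), np.int64(67))]
```

View pics/hk.png

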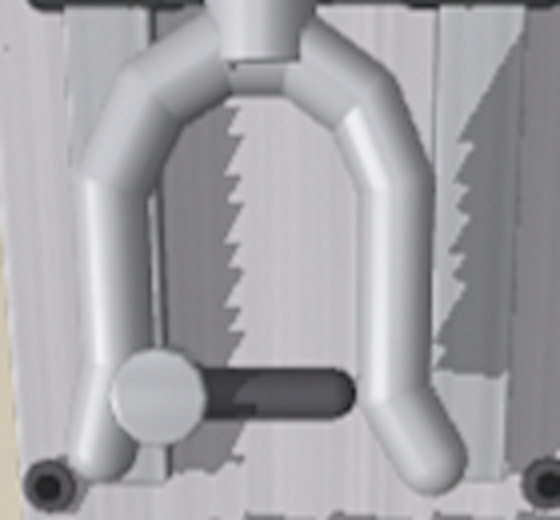

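>>> move_arm:
  increments: "0 0 0 -0.4 0 0 0; 0 0 0 0 0 0 0; 0.25 0 0 0 0 0 0; 0.25 0 0 0 0 0 0; 0.25 0 0 0 0 0 0; 0.25 0 0 5 0 0 0; 0.25 0 0 15 0 0 0; 0.25 0 0 30 0 0 0"

```text
t: 11.35
eef_pos: [0.5134, 0.2048, 0.1455]
tool_rot: [-0.0, 0.663, 0.748, -0.001]
contact_force: [0.4, -0.1, 0.6]
gripper_width: 0.248
```

>>> move_arm:
  increments: "0.25 -6.5 52 5 0 0 0; 0 -6.5 52 5 0 0 0; 0 -6.5 52 5 0 0 0; 0 -6.5 52 0 0 0 0; 0 -6.5 51 0 0 0 0; 0 0 0 0 0 0 0; 0 0 0 -35 0 0 0; 0 0 0 -35 0 0 0"

```text
t: 12.35
eef_pos: [0.4825, 0.4633, 0.0903]
tool_rot: [0.0, 0.664, 0.748, 0.001]
contact_force: [1.0, -0.6, -0.7]
gripper_width: 0.002
```

```bash
python3 snap.py w5; python3 - <<'E'
from h import *
p,d=vision.read_camera('scene'); np.savez('scene2.npz',p=p,d=d)
cv2.imwrite('pics/sc2.png',cv2.resize(p[140:300,230:390,::-1],(600,600),interpolation=cv2.INTER_CUBIC))
E
```

```text
t 12.35 [0.4825 0.4633 0.0903] yaw 96.81 q [-0.33  0.75 -0.8   1.64  0.62  1.01 -1.21] F [ 1.  -0.6 -0.7] 0.002314508123800111
```

View pics/w5.png

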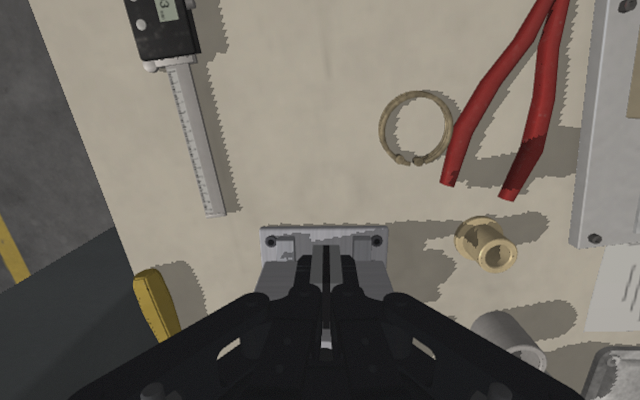

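View pics/sc2.png

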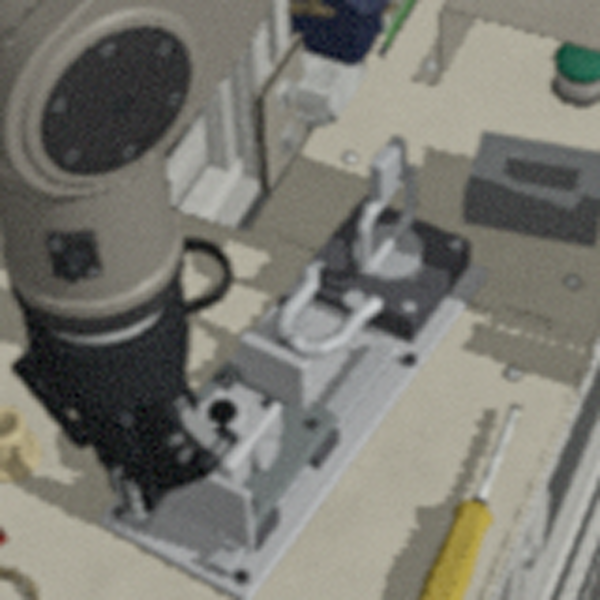

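>>> move_arm:
  increments: "0 0 0 -21 0 0 0; 0 0 0 -19 0 0 0; 0 0 0 0 0 0 0; 0 0.5 -4 0 0 0 0; 0 0.5 -4 0 0 0 0; 0 0.5 -4 0 0 0 0; 0 0.5 -4 0 0 0 0; 0 0.5 -4 0 0 0 0"

```text
t: 13.45
eef_pos: [0.484, 0.4437, 0.05]
tool_rot: [0.0, 0.663, 0.748, 0.0]
contact_force: [-0.2, 0.6, 0.5]
gripper_width: 0.0
```

>>> move_arm:
  increments: "0 0.6 -5 0 0 0 0; 0 0.6 -5 0 0 0 0; 0 0.6 -5 0 0 0 0; 0 0.6 -5 0 0 0 0; 0 0.6 -5 0 0 0 0; 0 0.6 -5 0 0 0 0; 0 0.6 -5 0 0 0 0; 0 0.6 -5 0 0 0 0"

```text
t: 14.45
eef_pos: [0.4888, 0.4039, 0.05]
tool_rot: [-0.0, 0.663, 0.748, 0.0]
contact_force: [1.6, 5.6, -2.4]
gripper_width: -0.0
```

>>> move_arm:
  increments: "0 0.4 -3 0 0 0 0; 0 0.4 -3 0 0 0 0; 0 0.4 -3 0 0 0 0; 0 0.4 -3 0 0 0 0; 0 0.4 -3 0 0 0 0; 0 0 0 0 0 0 0; 0 0 0 0 0 0 0; 0 0 0 0 0 0 0"

```text
t: 15.45
eef_pos: [0.4906, 0.3901, 0.05]
tool_rot: [-0.001, 0.663, 0.748, 0.001]
contact_force: [0.7, 5.3, -3.1]
gripper_width: 0.001
```

```bash
python3 - <<'E'
from h import *
for n,(x,y) in (('scene',(270,150)),('top',(240,140))):
  p,d=vision.read_camera(n); np.savez(n+'3.npz',p=p,d=d)
  cv2.imwrite(f'pics/{n}3.png',cv2.resize(p[y:y+120,x:x+140,::-1],(700,600),interpolation=cv2.INTER_CUBIC))
E
```

```text
(no output)
```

View pics/scene3.png

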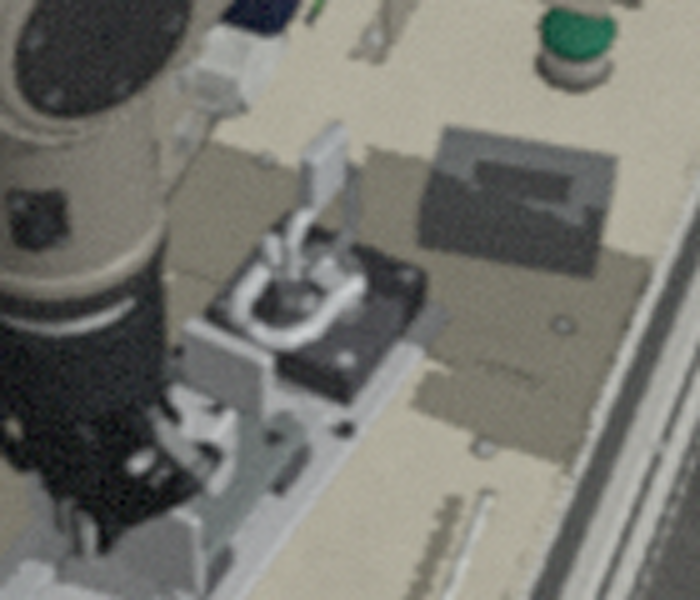

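View pics/top3.png

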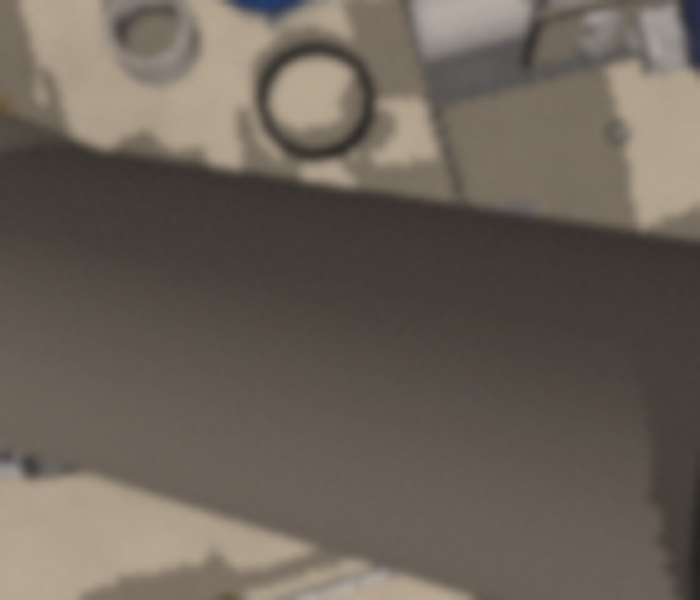

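>>> move_arm:
  increments: "0 0.4 -3 0 0 0 0; 0 0.4 -3 0 0 0 0; 0 0.4 -3 0 0 0 0; 0 0.4 -3 0 0 0 0; 0 0 0 0 0 0 0; 0 0 0 0 0 0 0; 0 0 0 0 0 0 0; 0 0 0 0 0 0 0"

```text
t: 16.55
eef_pos: [0.4922, 0.3771, 0.05]
tool_rot: [0.0, 0.663, 0.748, 0.0]
contact_force: [-1.0, 2.3, 0.6]
gripper_width: 0.003
```

>>> move_arm:
  increments: "0 0.4 -3 0 0 0 0; 0 0.4 -3 0 0 0 0; 0 0 0 0 0 0 0; 0 0 0 0 0 0 0; 0 0.4 -3 0 0 0 0; 0 0 0 0 0 0 0; 0 0 0 0 0 0 0; 0 0 0 0 0 0 0"

```text
t: 17.55
eef_pos: [0.4935, 0.3676, 0.0498]
tool_rot: [0.0, 0.664, 0.748, -0.0]
contact_force: [0.1, 1.3, -0.1]
gripper_width: 0.004
```

```bash
python3 - <<'E'
from h import *
for n,(x,y) in (('scene',(270,150)),):
  p,d=vision.read_camera(n); np.savez(n+'4.npz',p=p,d=d)
  cv2.imwrite(f'pics/{n}4.png',cv2.resize(p[y:y+120,x:x+140,::-1],(700,600),interpolation=cv2.INTER_CUBIC))
E
```

```text
(no output)
```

View pics/scene4.png

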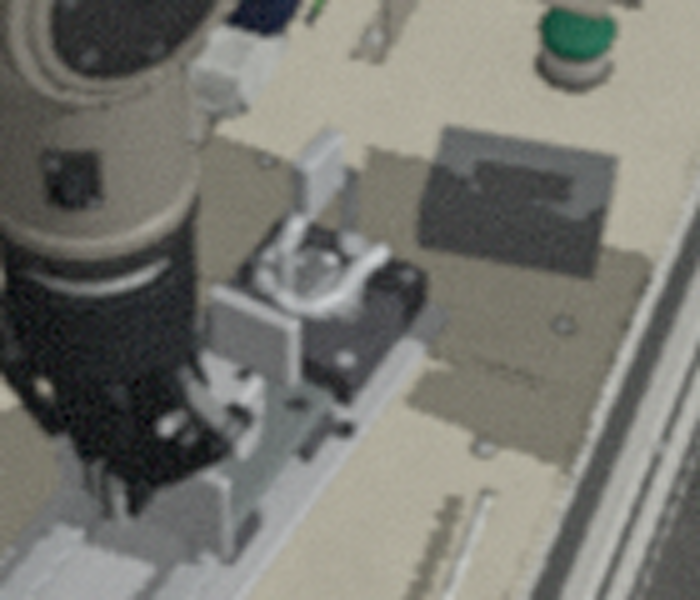

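>>> move_arm:
  increments: "0 0.3 -2 0 0 0 0; 0 0 0 0 0 0 0; 0 0.3 -2 0 0 0 0; 0 0 0 0 0 0 0; 0 0.3 -2 0 0 0 0; 0 0 0 0 0 0 0; 0 0 0 0 0 0 0; 0 0 0 0 0 0 0"

```text
t: 18.6
eef_pos: [0.4934, 0.3677, 0.0503]
tool_rot: [-0.003, 0.662, 0.749, 0.004]
contact_force: [1.2, 15.2, -11.9]
gripper_width: 0.005
```

>>> move_arm:
  increments: "0 -0.8 6 0 0 0 0; 0 -2 15 0 0 0 0; 0 0 0 30 0 0 0; 0 0 0 50 0 0 0; 0 0 0 50 0 0 0; 0 3 -20 50 0 0 0; 0 6 -50 20 0 0 0; 0 6 -50 0 0 0 0"

```text
t: 19.6
eef_pos: [0.5073, 0.2631, 0.2522]
tool_rot: [0.001, 0.663, 0.749, 0.002]
contact_force: [0.3, -0.7, -0.9]
gripper_width: 0.001
```

>>> move_arm:
  increments: "0 6 -50 0 0 0 0; 0 3 -40 0 0 0 0; 0 0 -5 0 0 0 0; 0 0 0 0 0 0 0; 0 0 0 0 0 0 0; 0 0 0 0 0 0 0; 0 0 0 0 0 0 0; 0 0 0 0 0 0 0"

```text
t: 20.6
eef_pos: [0.5155, 0.1684, 0.2499]
tool_rot: [-0.0, 0.663, 0.748, 0.0]
contact_force: [0.1, 0.1, -0.4]
gripper_width: -0.003
```

```bash
python3 snap.py w6
```

```text
t 20.6 [0.5155 0.1684 0.2499] yaw 96.91 q [ 0.33  0.39 -0.96  1.81  0.35  1.13 -0.62] F [ 0.1  0.1 -0.4] -0.0031136054911686554
```

View pics/w6.png

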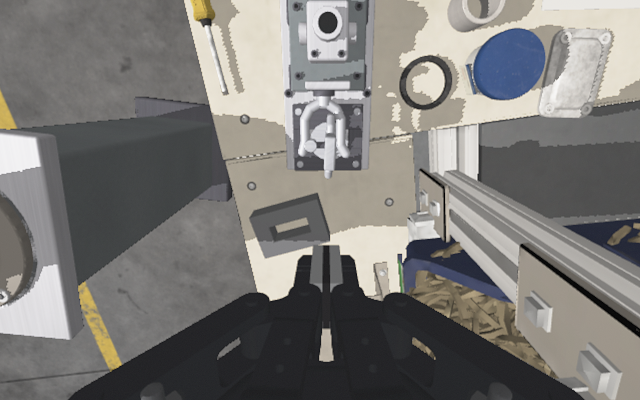

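```bash
python3 - <<'E'
from h import *
a=np.load('w6.npz')
cv2.imwrite('pics/w6c.png',cv2.resize(a['p'][80:190,270:390,::-1],(640,587),interpolation=cv2.INTER_CUBIC))
W=wcloud(a['d'],a['pos'],a['q'])
O=np.array([.50106668,.30541147]);ex=np.array([.12533323,-.9921147]);ey=np.array([.9921147,.12533323])
P=W.reshape(-1,3);P=P[~np.isnan(P[:,0])];F=np.c_[(P[:,:2]-O)@ex,(P[:,:2]-O)@ey,P[:,2]]*1000
for nm,z in(('tabtop',(119,130)),('looptop',(82,95)),('hook',(62,76))):
  m=(F[:,2]>z[0])&(F[:,2]<z[1])&(F[:,0]>35)&(F[:,0]<140)&(abs(F[:,1])<35);q=F[m];print(nm,m.sum(),q.min(0).round(1),q.max(0).round(1),[np.round(v,1) for v in cv2.minAreaRect(q[:,:2].astype(np.float32))])
p,d=vision.read_camera('scene'); cv2.imwrite('pics/scene5.png',cv2.resize(p[150:270,270:410,::-1],(700,600),interpolation=cv2.INTER_CUBIC))
E
```

```text
tabtop 383 [ 88.1  -4.  119.1] [117.4   6.7 126.8] [array([102.8,   1.6]), array([10. , 29.3]), np.float64(87.1)]
looptop 204 [72.  -3.4 83.8] [134.1   6.7  95. ] [array([103. ,   1.8]), array([ 8.1, 62.3]), np.float64(87.3)]
hook 1857 [ 40.7 -31.2  62.1] [116.3  23.2  76. ] [array([78., -3.]), array([54.4, 75.3]), np.float64(88.4)]
```

View pics/w6c.png

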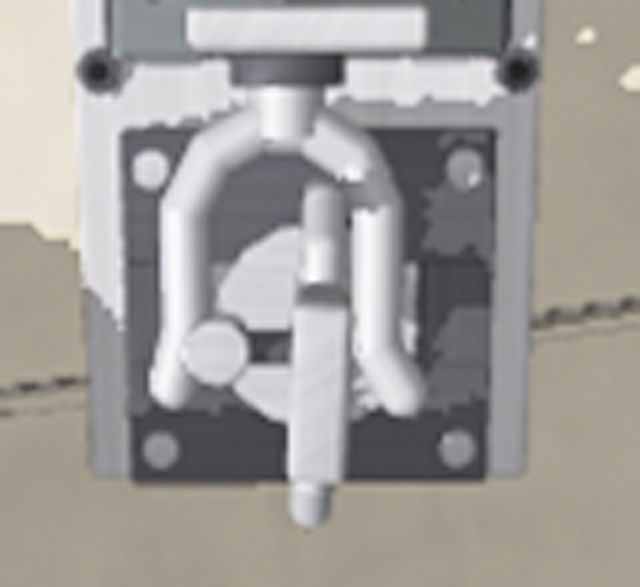

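View pics/scene5.png

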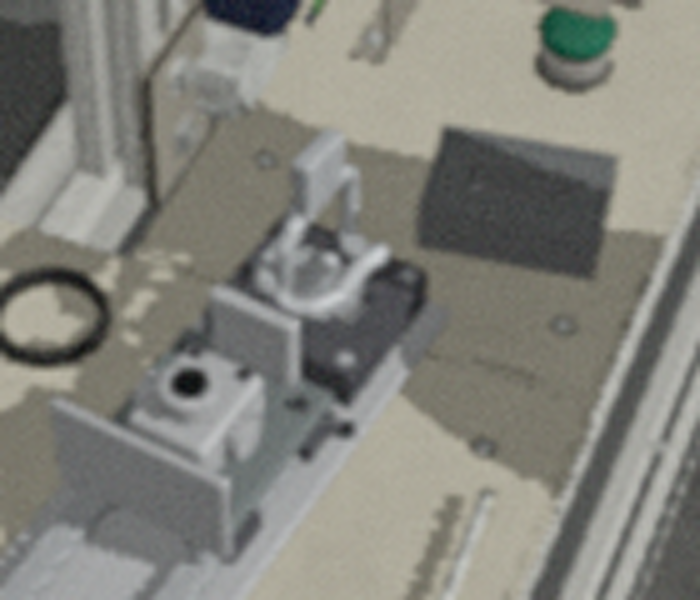

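>>> move_arm:
  increments: "0 -20 0 0 0 0 0; 0 -30 0 0 0 0 0; 0 -30 0 0 0 0 0; 0 0 0 0 0 0 0; 0 0 0 0 0 0 0; 0 0 0 0 0 0 0; 0 0 0 0 0 0 0; 0 0 0 0 0 0 0"

```text
t: 21.7
eef_pos: [0.4358, 0.1681, 0.2498]
tool_rot: [-0.0, 0.663, 0.748, 0.0]
contact_force: [0.6, -0.2, -0.3]
gripper_width: 0.001
```

```bash
python3 snap.py w7;python3 - <<'E'
from h import *
a=np.load('w7.npz')
cv2.imwrite('pics/w7.png',a['p'][:,:,::-1])
W=wcloud(a['d'],a['pos'],a['q'])
O=np.array([.50106668,.30541147]);ex=np.array([.12533323,-.9921147]);ey=np.array([.9921147,.12533323])
FX=(W[:,:,:2]-O)@ex*1e3;FY=(W[:,:,:2]-O)@ey*1e3
m=(FX>80)&(FX<125)&(FY>-35)&(FY<30)&(W[:,:,2]>.055)&(W[:,:,2]<.08)
v,u=np.where(m); print(u.min(),u.max(),v.min(),v.max())
k=(FX>60)&(FX<125)&(FY>-11)&(FY<9)&(W[:,:,2]>.056)&(W[:,:,2]<.07)
print(np.c_[FX[k],FY[k],W[:,:,2][k]*1e3].round(0)[::4][:60].tolist())
cu,cv_=int(u.mean()),int(v.mean())
cv2.imwrite('pics/w7c.png',cv2.resize(a['p'][max(0,cv_-50):cv_+50,cu-60:cu+60,::-1],(720,600),interpolation=cv2.INTER_CUBIC))
E
```

```text
t 21.7 [0.4358 0.1681 0.2498] yaw 96.87 q [ 0.41  0.25 -1.03  1.96  0.24  1.06 -0.61] F [ 0.6 -0.2 -0.3] 0.001140632360501805
372 420 132 164
[[60.0, -10.0, 68.0], [60.0, -6.0, 69.0], [61.0, 2.0, 67.0], [61.0, 7.0, 65.0], [61.0, -7.0, 68.0], [61.0, 2.0, 70.0], [62.0, 6.0, 67.0], [62.0, -9.0, 69.0], [62.0, 1.0, 68.0], [63.0, 5.0, 67.0], [63.0, -10.0, 68.0], [63.0, -6.0, 69.0], [63.0, 2.0, 67.0], [63.0, 8.0, 68.0], [64.0, -8.0, 67.0], [64.0, -4.0, 67.0], [64.0, -0.0, 69.0], [64.0, 4.0, 70.0], [64.0, 9.0, 67.0], [65.0, -7.0, 67.0], [65.0, -2.0, 66.0], [65.0, 1.0, 68.0], [65.0, 5.0, 68.0], [66.0, -11.0, 67.0], [67.0, -6.0, 65.0], [67.0, -2.0, 63.0], [66.0, 1.0, 68.0], [66.0, 5.0, 68.0], [67.0, -10.0, 66.0], [67.0, 3.0, 66.0], [67.0, 6.0, 68.0], [68.0, 3.0, 66.0], [68.0, 6.0, 70.0], [69.0, 4.0, 66.0], [69.0, 8.0, 67.0], [70.0, 6.0, 66.0], [72.0, 1.0, 59.0], [71.0, 3.0, 67.0], [71.0, 8.0, 69.0], [73.0, -0.0, 63.0], [74.0, -1.0, 57.0], [75.0, -1.0, 58.0], [76.0, -1.0, 64.0], [76.0, -1.0, 68.0], [100.0, -10.0, 65.0], [101.0, -6.0, 64.0], [100.0, -2.0, 66.0], [100.0, 2.0, 66.0], [101.0, -8.0, 67.0], [101.0, -4.0, 67.0], [101.0, 0.0, 66.0], [102.0, -10.0, 66.0], [102.0, -6.0, 66.0], [102.0, -2.0, 67.0], [102.0, 2.0, 66.0], [103.0, -8.0, 67.0], [103.0, -4.0, 68.0], [103.0, 0.0, 67.0], [105.0, -10.0, 66.0], [105.0, -6.0, 66.0]]
```

View pics/w7c.png

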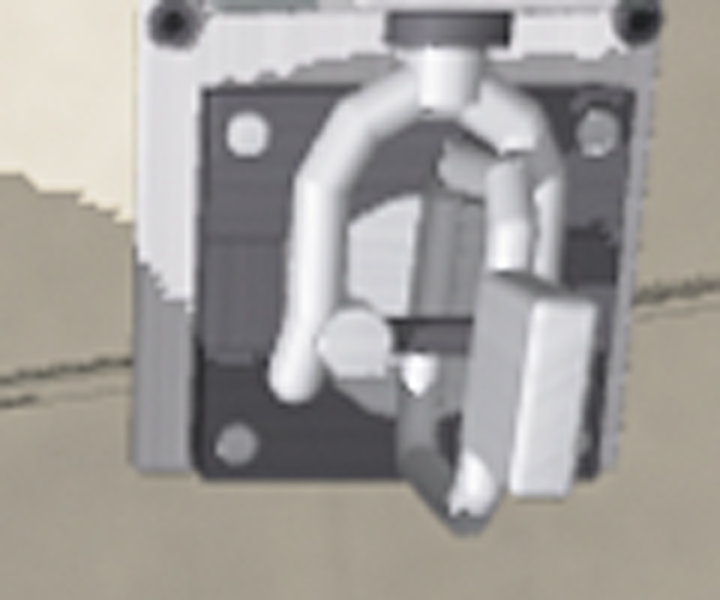

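The picture shows the gate straight across the mouth at x≈102, from the hinge boss at pixel (360,340) to the tab at (470,335), so it is shut. The eye's front bar is inside the hook at x≈75. The anchor is upright and the robot touches nothing.

```bash
python3 -c "
from station import bot
print(bot.hand_in())"
```

```text
the job is handed in; nothing more can be done
None
```

The job is done and handed in at about 22 s of the 51 s allowed. I lifted the anchor eye out of its storage block, lowered it into the slot and turned it +90° to lock it. I then pushed the trolley to its end stop with shut fingers and backed the arm clear.

**Gate:** in the last wrist views and depth, the visible part of the gate lies straight across the mouth, at fixture x ≈ 102 mm. Its tip was hidden behind the tab, so I judged it fully shut from the visible part and the clearance to the bar.

**Bar:** the upright bar is caught inside the hook, at x ≈ 75 mm.

**Anchor:** it stands upright with its tab top at about 125 mm, as expected when seated. The push shifted it about 3 mm along the track and turned it about 3° from exact. It is still locked within the play of the slot.

**Forces:** my readings stayed low. The highest was about 19 N at the wrist, when the trolley met its end stop.

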